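Let the tray cover back by one notch

ROBOT

A 6-joint arm with a two-finger parallel gripper is mounted at the origin on the work surface. World frame = base frame: x ahead of the robot, y to its left, z up, the work surface at z = 0. Lengths are in m, angles in rad, forces in N, time in s.
With the tool pointing down it reaches from about 0.425 to 0.95 m from the base axis. Payload 14.7 kg.
Tool frame: the origin (TCP) lies between the finger pads; the fingertips stand 17 mm ahead of it and the grasp point (between the pads) lies 2 mm behind it; x points along the fingers, z is the direction in which the jaws open and shut, and the axes are right-handed (so a half turn about x gives the same grasp; the last joint's range is limited). The gripper opens to 85 mm and grips with 20 to 120 N. Pads are 22 mm wide; open, the fingers measure 114 mm over their backs; the gripper's body (76 mm by 85 mm) begins 54 mm behind the grasp point. The pads swing forward as they close: fully open they stand 13 mm farther back than shut.
Start: joints at [-1.296, 0.48, 1.596, -0, 1.065, -0.047], TCP at [0.206, -0.617, 0.248] pointing down, gripper open.
Joint ranges: [-2.75, 2.75], [-0.82, 2.05], [0.23, 2.67], [-1.56, 4.7], [0.09, 2.69], [-2.92, 2.92]. Speed limits (rad/s): [1.89, 1.89, 2.39, 3.01, 3.01, 3.01].

INTERFACE

Orientations are given as [roll, pitch, yaw] about the fixed x, y, z axes, in that order (R = Rz(yaw) Ry(pitch) Rx(roll)).
In Python, from station import sense, camera, job_done gives the robot as it stands. The module is installed in compiled form; this text tells all that it offers.
- The arm moves only by the tool move_arm, never from a script. Its argument "plan" is a list of rows, each a list of 3 entries, a list of its own where there are three numbers: the turn, a rotation vector about the tool's x, y, z in rad, then the shift along the tool's x, y, z in m, then the finger opening in m, from 0 to 0.0854. A call has 1 to 12 rows; each row is the pose to reach, as a shift and turn from the pose commanded when the call began, along the tool's axes at that moment; what a row does not reach only later rows make up. A row lasts 1/10 s, in which the tool goes at most 50 mm and 8.59 degrees, less where a joint would pass 70% of its speed; a pose out of reach is approached as far as the arm can. A call with a gripper value outside its range is refused whole. The fingers move at their own pace and stop on an object; "squeeze" is the grip in N (left out, the last holds). Time passes only in rows, so rows that repeat a pose let the fingers close. It gives the time, the measured TCP pose, the force and the opening at its end, in the units of the state.
- sense(): the state, without advancing time (a new reading comes with each control period).
- camera(name): name is "side" or "top" or "wrist"; returns a dict with "image" (480x640x3 uint8, red, green, blue), "vertical_fov" (degrees; the focal length in pixels is half the picture's height over the tangent of half this angle, whatever the lens; pixels are square), "cx", "cy" (the principal point, pixels), "k1" (the pictures are not rectified: a ray, as slopes to the right and down, at radius r is drawn at 1 + k1 r^2 times it, then the intrinsics apply), "eye" and "attitude" of the camera in the world. Camera axes: x right, y down, z forward; pixel columns grow to the right and rows downward; lengths in m; the calibration is good to about 2 mm. A picture is of the moment at which its call begins. There is no depth.
- job_done(): hands the job in, once; it reports no verdict.
The state is a dict: "clock": time; "qpos": joint angles; "joint_velocities": joint speeds; "joint_efforts": joint torques, N m; "tool_pos": TCP position; "tcp_rot": TCP orientation; "wrist_force": force on the tool from outside, world axes, zero at the start; "ft_torque": the same for the moment, N m; "grip_width": finger opening in m.
Only numpy, scipy, OpenCV 4.12 (cv2) and the standard library are available. Lean on these libraries where they do the work, as an engineer would, in place of code of your own. Each camera call takes 0.05 s, during which the arm holds its last target.

TASK

The tray's sliding cover has been wound one notch too far open. With a fingertip, lift the winder's pawl out of the teeth by its thumb tab, push the wheel backward by exactly one notch by its spoke, then push the pawl back down fully into the teeth so that the wheel is locked again. Nothing needs gripping; do not shove the cover itself, and leave everything lying in and around the tray where it is.

Things in the scene. Friction and masses are not known exactly. Their poses are not given: they have to be found in the camera images.
- tray: Aluminium valet tray, fixed, 220 (its x) by 360 (its y) by 70 mm high with cover rails. Origin: centre of its underside, on the sideboard's top (z = 0); z up. A winder (toothed wheel with four-spoke handle, and pawl) is mounted outside its +x long side, axle along the tray's x axis, 80 mm above the sideboard. Seen from the +x side, the tray's +y is to the right.
- cover (a joint): Travel of the clear acrylic cover along the tray's +y, m; 0 at the start (half open), growing as it closes. Geared to the wheel: 25.5 mm per radian of the wheel, so one notch closes it 20 mm.
- cover_mid (a point): Centre of the top face of the clear acrylic sliding cover (204 x 175 x 5 mm, top face 65 mm above the sideboard).
- wheel (a joint): Turn of the wheel, rad; about 0 at the start, grows BACKWARD: clockwise seen from the tray's +x side (its top goes toward the tray's +y). 8 teeth: one notch is 0.785 rad (45 deg). With the pawl in it has 0.06 rad of play and is blocked backward. Range -1.6 to 2.4. Stiff (0.12 N m, about 2 N at a spoke's end), no spring: stays where left.
- wheel_hub (a point): On the wheel's axle, in the plane of the four spokes, 80 mm above the sideboard, 194 mm from the tray's origin along the tray's +x. The toothed wheel (86 mm over the teeth, 10 mm thick) lies 52 mm nearer the tray on the same axle.
- spoke_tip (a point): Outer end of the spoke nearest to upright at the start, 68 mm from the axle; turns with the wheel. Four dark steel rods, 12 mm diameter, 90 deg apart, square to the axle. At the start this one leans 22.5 deg from vertical toward the tray's -y (end 143 mm above the sideboard); one notch backward it leans 22.5 deg toward +y.
- pawl (a joint): Turn of the pawl about its pivot, rad: 0 = fully in, its round nose down in the gap between two teeth; grows as the nose lifts, to 0.85 at its stop. Nose clear of the teeth above about 0.3. Stiff hinge (0.045 N m, under 1 N at the tab), no spring: it stays where it is left.
- pawl_tab (a point): Top end of the pawl's upright thumb tab: dark steel plate 6 mm thick, 22 mm wide (along tray x) over its upper 25 mm, its top 60 mm from the pivot; turns with the pawl. At joint 0 it leans 15 deg from upright toward the tray's -y, top 160 mm above the sideboard. Pushing it toward +y lifts the nose (at the stop it leans 34 deg toward +y); pushing it back toward -y lowers the nose.
- pawl_pivot (a point): Pivot of the pawl, parallel to the axle: 102 mm above the sideboard, 73 mm from the axle toward the tray's +y, 142 mm from the tray's origin along +x, in the plane of the toothed wheel and so 52 mm nearer the tray than the spokes.
- pawl_nose (a point): Centre of the pawl's round nose (14 mm diameter), at the end of its 62 mm arm, which reaches from the pivot toward the tray's -y over the toothed wheel; 114 mm above the sideboard when fully in.
- tv_remote: Dark grey TV remote, 165 x 44 x 18 mm, loose in the tray. Origin: centre of its underside. To be left alone.
- ac_remote: Beige air-conditioner remote, 140 x 52 x 20 mm, loose in the tray. Origin: centre of its underside. To be left alone.
- ring_dish: Olive ceramic ring dish, 72 mm across, 26 mm high, loose in the tray. Origin: centre of its underside. To be left alone.
- glass_cube: Transparent glass cube, 42 mm, loose in the tray. Origin: centre of its underside. To be left alone.
- cream_jar: Small jar, 44 mm across, 55 mm high, on the sideboard. Origin: centre of its underside. To be left alone.
- candle_cup: White ceramic candle cup, 68 mm across, 75 mm high, on the sideboard. Origin: centre of its underside. To be left alone.
- key_tag: Flat wooden key tag, 75 x 40 x 10 mm, on the sideboard. Origin: centre of its underside. To be left alone.
- glasses_case: Grey glasses case, 155 x 55 x 40 mm, on the sideboard. Origin: centre of its underside. To be left alone.

How it is judged:
On the way, in this order (a step that is already met when the one before it is completed fails the run):
1. the pawl is lifted clear of the teeth while the wheel is still in its first notch (value of joint pawl above 0.4 rad and value of joint wheel between -0.2 and 0.2 rad), for 0.2 s.
2. with the pawl still up, the wheel is turned backward to about one notch (value of joint pawl above 0.3 rad and value of joint wheel between 0.535 and 1.035 rad), for 0.2 s.
At the end, for the whole second after the job is handed in: The pawl is back in (joint below 0.12 rad), the wheel rests one notch backward of where it started (0.785 rad, give or take 0.14), the cover has followed by 15 to 25 mm, and no bystander has moved more than 20 mm or tipped over (value of joint pawl below 0.12 rad and value of joint wheel between 0.645 and 0.925 rad and velocity of joint wheel between -0.05 and 0.05 rad/s and value of joint cover between 0.015 and 0.025 m and not (distance of any of tv_remote, ac_remote, ring_dish, glass_cube, cream_jar, candle_cup, key_tag, glasses_case from where it was at the start of the episode above 0.02 m or angle between any of tv_remote, ac_remote, ring_dish, glass_cube, cream_jar, candle_cup, key_tag, glasses_case's own z axis and vertical above 0.35 rad)); the robot touches nothing.
It fails at once if a thing in or around the tray is carried, pushed more than 20 mm or tipped (distance of any of tv_remote, ac_remote, ring_dish, glass_cube, cream_jar, candle_cup, key_tag, glasses_case from where it was at the start of the episode above 0.02 m or angle between any of tv_remote, ac_remote, ring_dish, glass_cube, cream_jar, candle_cup, key_tag, glasses_case's own z axis and vertical above 0.35 rad).
It fails at once if the cover itself is shoved (more than 3 N from the robot) (contact force between any of the arm, the fingers and cover above 3 N).
It fails at once if the wheel is let back far beyond one notch, or forward over a notch (value of joint wheel above 1.35 rad or value of joint wheel below -0.55 rad).
It also fails if it takes over 72 s, if anything falls off the work surface, if the arm or the gripper's body presses on something with over 40 N, if the wrist force passes 120 N, or if a joint passes its speed limit or range.

## Working session

There is one attempt and no reset: what is moved stays moved. The work goes in short steps, Python scripts to look and compute and a tool call to move; the robot and the scene stay as the last step left them, time stands still between calls to the robot, and variables do not carry over. Pictures are saved under pics/ and viewed, and the job is handed in when it is done.

Besides the shell and the picture viewer there is one more tool, called by a JSON object that holds its "api" and its "payload". move_arm: Moves the arm, as the interface text tells. Its arguments: {"type":"object","properties":{"plan":{"type":"array"},"squeeze":{"type":"number"}},"required":["plan"]}

```bash
mkdir -p pics; python3 - <<'E'
from station import sense,camera
import cv2
print(sense())
for n in ["side","top","wrist"]:
    c=camera(n); cv2.imwrite(f"pics/{n}0.png",c["image"][:,:,::-1])
    print(n,{k:v for k,v in c.items() if k!="image"})
E
```

```text
{'clock': 0.0, 'qpos': array([-1.29561164e+00,  4.80836970e-01,  1.59687420e+00, -4.17435434e-06,
        1.06512556e+00, -4.65968524e-02]), 'joint_velocities': array([ 2.25442954e-03,  3.40376111e-04, -3.54126483e-04,  9.44958627e-04,
        3.13745429e-05,  2.36226715e-04]), 'joint_efforts': array([ 4.16159528e-03, -9.50639963e+01, -4.30180228e+01,  3.32068275e-04,
        1.19851629e-02,  6.31092985e-05]), 'tool_pos': array([ 0.20547816, -0.61624269,  0.24766894]), 'tcp_rot': array([3.09792923, 1.56955225, 1.84891647]), 'wrist_force': array([-0.67575676,  0.54399424, -0.35184072]), 'ft_torque': array([-0.03913692, -0.02912742,  0.05599011]), 'grip_width': 0.08552114165230419}
side {'vertical_fov': 46.47814402740233, 'cx': 311.18445005398905, 'cy': 238.27089283869412, 'k1': -0.02008544917378988, 'eye': array([0.16128283, 0.62727872, 0.56315272]), 'attitude': array([-2.13290383, -0.02304041, -2.59998773])}
top {'vertical_fov': 51.815051800845, 'cx': 322.0581146503399, 'cy': 244.17293775365908, 'k1': -0.13864013616441848, 'eye': array([0.3781137 , 0.00618212, 0.93023436]), 'attitude': array([-2.92258278, -0.00616211, -1.51596474])}
wrist {'vertical_fov': 67.51279510144637, 'cx': 324.6975452434908, 'cy': 239.38597814137358, 'k1': -0.006189602472574829, 'eye': array([ 0.2822422 , -0.5911645 ,  0.37384464]), 'attitude': array([ 2.82062921e+00,  1.22048794e-03, -1.24894315e+00])}
```

View pics/side0.png

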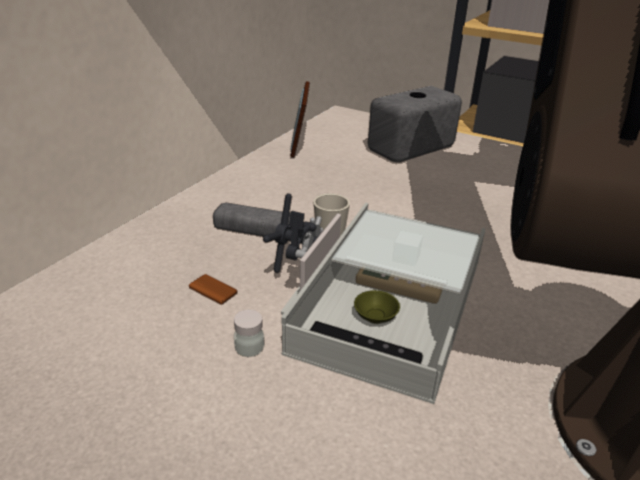

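View pics/top0.png

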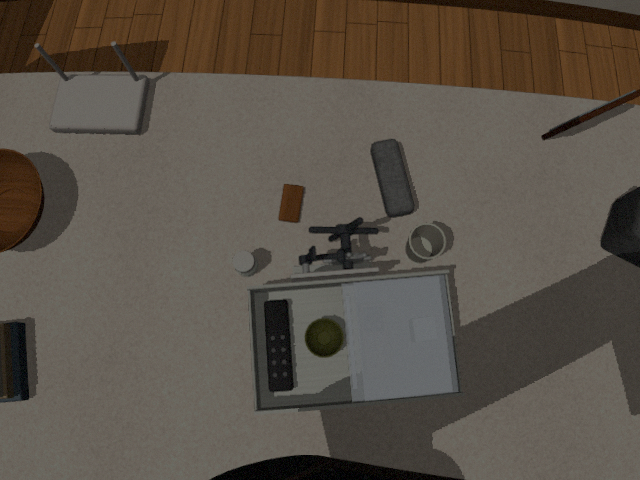

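View pics/wrist0.png

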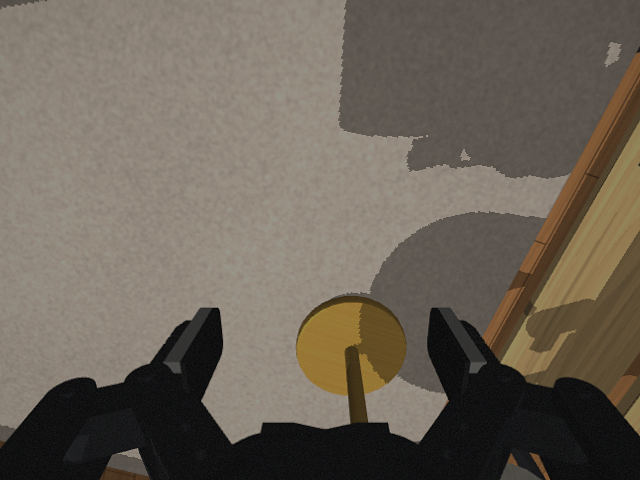

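```bash
cat > h.py <<'E'
import numpy as np, cv2
from scipy.spatial.transform import Rotation as R
from station import sense,camera
def cam(c):
    f=240/np.tan(np.radians(c["vertical_fov"]/2))
    return f,R.from_euler('xyz',c["attitude"]).as_matrix()
def proj(c,P):
    f,M=cam(c); p=(np.atleast_2d(P)-c["eye"])@M; s=p[:,:2]/p[:,2:]
    r2=(s**2).sum(1,keepdims=True); s=s*(1+c["k1"]*r2)
    return s*f+[c["cx"],c["cy"]]
def ray(c,uv):
    f,M=cam(c); d=(np.array(uv,float)-[c["cx"],c["cy"]])/f; s=d.copy()
    for _ in range(20): s=d/(1+c["k1"]*(s@s))
    return M@np.r_[s,1]
def onz(c,uv,z):
    d=ray(c,uv); return c["eye"]+d*(z-c["eye"][2])/d[2]
def tri(cs,uvs):
    A=0;b=0
    for c,uv in zip(cs,uvs):
        d=ray(c,uv); d/=np.linalg.norm(d); Q=np.eye(3)-np.outer(d,d); A=A+Q;b=b+Q@c["eye"]
    return np.linalg.solve(A,b)
def crop(c,name,x0,y0,w,h,k):
    im=c["image"][y0:y0+h,x0:x0+w,::-1]
    cv2.imwrite(f"pics/{name}.png",cv2.resize(im,None,fx=k,fy=k,interpolation=cv2.INTER_CUBIC))
E
python3 - <<'E'
from h import *
import pickle
cs={n:camera(n) for n in["side","top","wrist"]}
pickle.dump(cs,open("c0.pkl","wb"))
crop(cs["side"],"s1",180,170,200,150,4)
crop(cs["top"],"t1",230,210,160,120,5)
crop(cs["top"],"t2",235,255,240,170,3)
w=cs["wrist"]; print(onz(w,(350,350),0),sense()["clock"])
E
```

```text
[ 0.03865135 -0.70487236  0.        ] 0.3
```

View pics/s1.png

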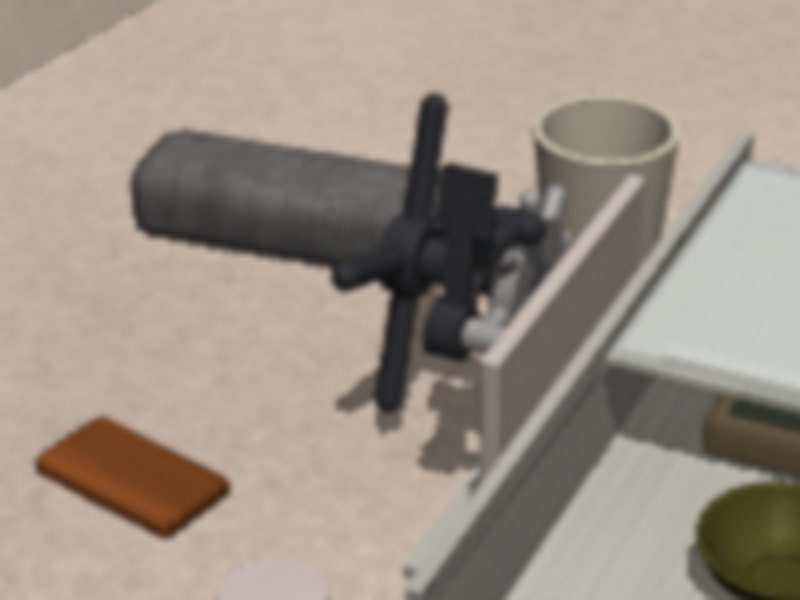

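View pics/t1.png

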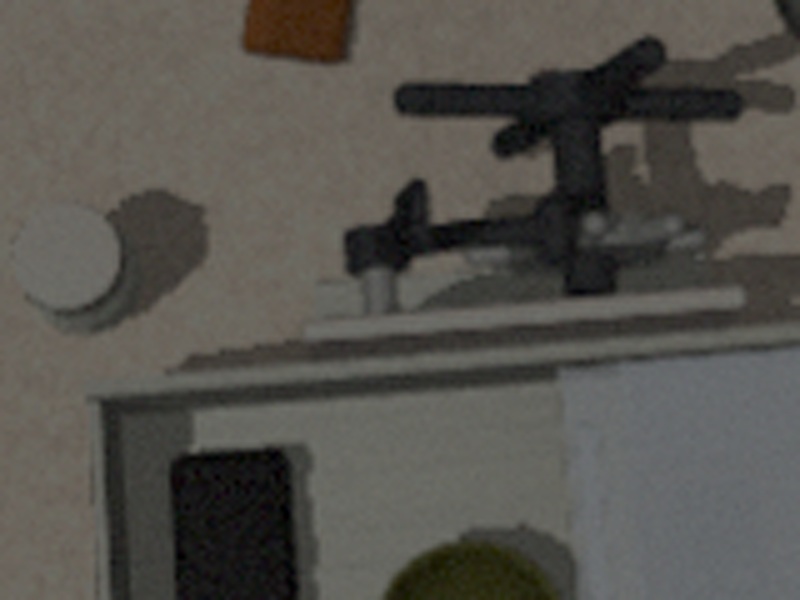

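View pics/t2.png

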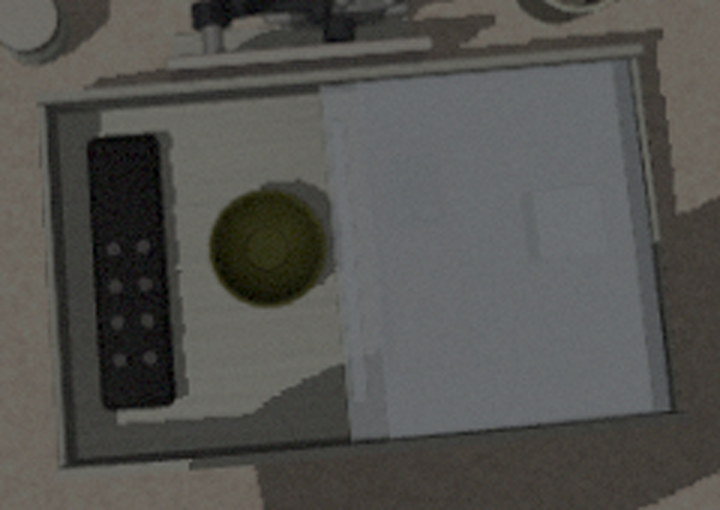

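```bash
cat > fit.py <<'E'
from h import *
import pickle
from scipy.optimize import least_squares
cs=pickle.load(open("c0.pkl","rb"))
s=np.sin(np.radians(22.5))*.064;c_=np.cos(np.radians(22.5))*.064
obs=[("top",(309.9,229.7),(.194,c_,.08+s),'+ysp'),("top",(378,230.8),(.194,-c_,.08-s),'-ysp'),("top",(361,219.8),(.194,-s,.08+c_),'upsp'),
("side",(288.2,195.5),(.194,-s,.08+c_),'upsp'),("side",(266,238.6),(.194,c_,.08+s),'+ysp'),("side",(277.2,271),(.194,s,.08-c_),'dnsp'),("side",(314.5,226),(.194,-c_,.08-s),'-ysp'),
("top",(312.4,247),(.142,.073-.0155,.16),'tab'),("side",(297.5,213),(.142,.073-.0155,.16),'tab'),
("top",(248.8,289.4),(.11,.18,.07),'c++'),("top",(256.7,410),(-.11,.18,.07),'c-+'),("top",(459,391.7),(-.11,-.18,.07),'c--')]
def W(p,X): 
    a=p[2];M=np.array([[np.cos(a),-np.sin(a),0],[np.sin(a),np.cos(a),0],[0,0,1]]); return M@np.array(X)+[p[0],p[1],0]
def res(p): return np.concatenate([proj(cs[n],W(p,X))[0]-uv for n,uv,X,_ in obs])
r=least_squares(res,[.5,0,0],loss='soft_l1')
if __name__=="__main__":
    print(r.x)
    for o,e in zip(obs,r.fun.reshape(-1,2) if 0 else res(r.x).reshape(-1,2)): print(o[0],o[3],e.round(1))
    for n,X in dict(hub=(.194,0,.08),tip=(.194,-.026,.143),piv=(.142,.073,.102),tab=(.142,.0575,.16)).items(): print(n,W(r.x,X).round(4))
E
python3 fit.py
```

```text
[ 0.40421193 -0.05467182  0.15057676]
top +ysp [ 0.4 -0.5]
top -ysp [-2.9 -0.8]
top upsp [-0.9 -0.3]
side upsp [ 0.6 -1.2]
side +ysp [ 0.3 -1.4]
side dnsp [-0.7 -1.4]
side -ysp [-17.6   2.2]
top tab [1.3 5.1]
side tab [ 0.6 -0.7]
top c++ [-2.4 -2.8]
top c-+ [-0.9  5.1]
top c-- [6.8 1.2]
hub [ 0.596  -0.0256  0.08  ]
tip [ 0.5999 -0.0513  0.143 ]
piv [0.5337 0.0388 0.102 ]
tab [0.536  0.0235 0.16  ]
```

```bash
sed -i 's/("top",(312.4,247)/("top",(312.9,251.5)/; s/,("side",(314.5,226),(.194,-c_,.08-s),.-ysp.)//' fit.py; python3 fit.py; cat > ov.py <<'E'
from fit import *
def overlay(c,p,name,x0,y0,w,h,k,wh=0,pw=0,extra=[]):
    im=cv2.resize(c["image"][y0:y0+h,x0:x0+w,::-1],None,fx=k,fy=k,interpolation=cv2.INTER_CUBIC)
    im=cv2.convertScaleAbs(im,alpha=1.6,beta=0)
    def L(A,B,col):
        q=((proj(c,[W(p,A),W(p,B)])-[x0,y0])*k+k/2).astype(int); cv2.line(im,tuple(map(int,q[0])),tuple(map(int,q[1])),col,1)
    for i in range(4):
        a=np.radians(-22.5)+wh+i*np.pi/2; L((.194,0,.08),(.194,.068*np.sin(a),.08+.068*np.cos(a)),(0,0,255))
    t=np.radians(-15)+pw; ty,tz=.073+.06*np.sin(t),.102+.06*np.cos(t)
    L((.142,.073,.102),(.142,ty,tz),(0,255,0)); L((.131,ty,tz),(.153,ty,tz),(0,255,0))
    n=np.arctan2(.012,-.0608)-pw; L((.142,.073,.102),(.142,.073+.062*np.cos(n),.102+.062*np.sin(n)),(255,255,0))
    K=[(.11,.18),(-.11,.18),(-.11,-.18),(.11,-.18)]
    for i in range(4):
      for z in(0,.07): L((*K[i],z),(*K[(i+1)%4],z),(255,0,255))
    cv2.imwrite(f"pics/{name}.png",im)
E
python3 - <<'E'
from ov import *
overlay(cs["side"],r.x,"os",180,170,200,150,4)
overlay(cs["top"],r.x,"ot",230,200,240,220,3)
E
```

```text
[ 0.40421533 -0.05474262  0.15398898]
top +ysp [ 0.1 -0.3]
top -ysp [-3.2 -0.9]
top upsp [-1.3 -0.3]
side upsp [ 0.4 -1.1]
side +ysp [ 0.3 -1.2]
side dnsp [-0.8 -1.2]
top tab [0.5 0.7]
side tab [ 0.6 -0.5]
top c++ [-2.5 -2.5]
top c-+ [-0.6  5.5]
top c-- [7.  0.8]
hub [ 0.5959 -0.025   0.08  ]
tip [ 0.5999 -0.0507  0.143 ]
piv [0.5333 0.0392 0.102 ]
tab [0.5357 0.0239 0.16  ]
```

View pics/os.png

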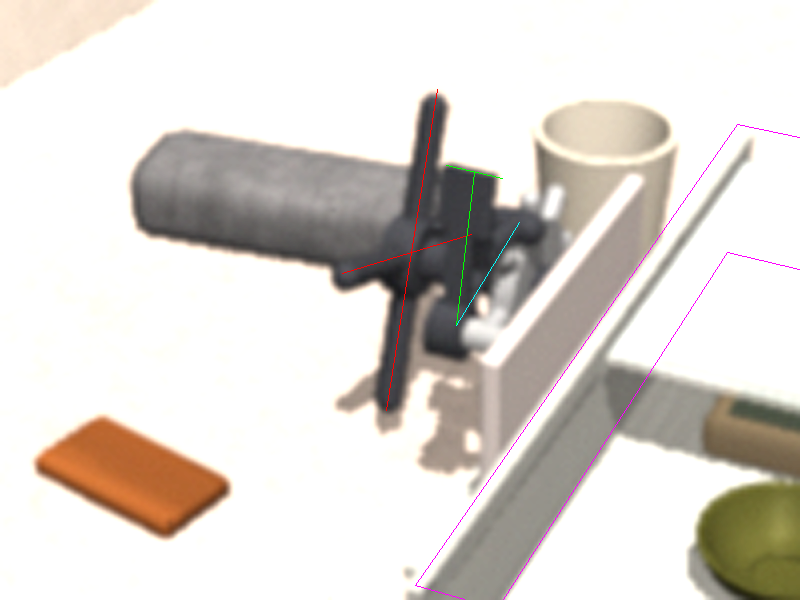

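View pics/ot.png

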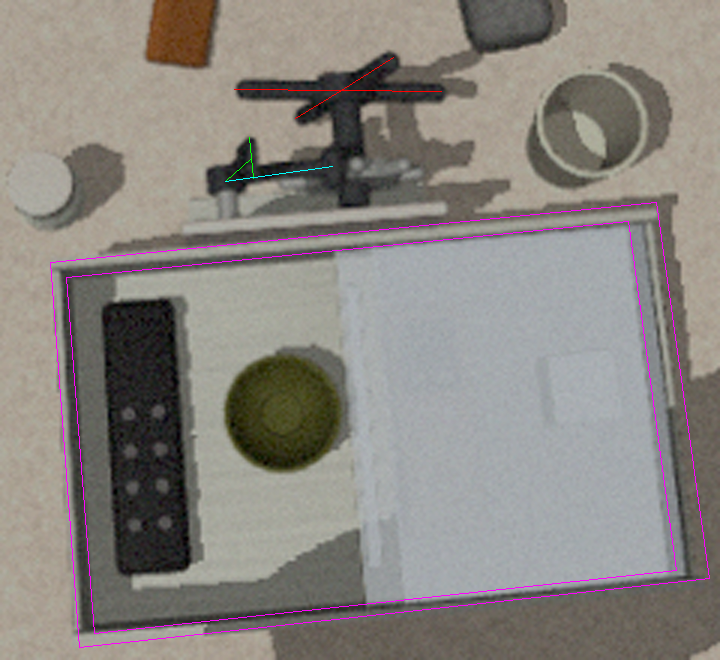

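```bash
python3 - <<'E'
from fit import *
def f(q):
    o=[]
    for n,uv,X,l in obs:
        X=list(X)
        if l[0]=='c': X[2]=q[3]
        o.append(proj(cs[n],W(q,X))[0]-uv)
    return np.concatenate(o)
r2=least_squares(f,[*r.x,.06],loss='soft_l1'); print(r2.x); print(f(r2.x).reshape(-1,2).round(1))
p=r2.x
for n,X in dict(hub=(.194,0,.08),tip=(.194,-.026,.143),piv=(.142,.073,.102),tab=(.142,.0575,.16)).items(): print(n,W(p,X).round(4))
print('tri tip',tri([cs['top'],cs['side']],[(361,219.8),(288.2,195.5)]), 'expect(.064)',W(p,(.194,-s,.08+c_)))
print('tri tab',tri([cs['top'],cs['side']],[(312.9,251.5),(297.5,213)]))
print('tri +ysp',tri([cs['top'],cs['side']],[(309.9,229.7),(266,238.6)]),W(p,(.194,c_,.08+s)))
E
```

```text
[ 0.40374363 -0.05299349  0.14436585  0.0316608 ]
[[ 0.1 -0.5]
 [-3.1 -0.5]
 [-1.2 -0.1]
 [ 0.7 -1.1]
 [ 0.1 -1.2]
 [-0.8 -1.2]
 [ 0.2  0.5]
 [ 0.3 -0.4]
 [ 0.  -0.5]
 [ 0.4  2.1]
 [-0.6  0.5]]
hub [ 0.5957 -0.0251  0.08  ]
tip [ 0.5995 -0.0508  0.143 ]
piv [0.5338 0.0397 0.102 ]
tab [0.536  0.0243 0.16  ]
tri tip [ 0.6009384  -0.05130394  0.1356086 ] expect(.064) [ 0.59924901 -0.04932066  0.13912829]
tri tab [0.53666185 0.02462107 0.15930179]
tri +ysp [0.58700179 0.03367098 0.10237533] [0.58721903 0.0334295  0.10449174]
```

```bash
python3 - <<'E'
from h import *
s=sense(); M=R.from_euler('xyz',s["tcp_rot"]).as_matrix(); print(M.round(3)); print(s["tool_pos"])
a=.144; ex=np.array([np.cos(a),np.sin(a),0]);ey=np.array([-np.sin(a),np.cos(a),0])
for sg in(1,-1):
    T=np.c_[[0,0,-1],np.cross(sg*ex,[0,0,-1]),sg*ex]
    print(sg,T.round(3),R.from_matrix(M.T@T).as_rotvec())
# approach target
tgt=np.array([.4037,-.053,0])+.142*ex+.02*ey+[0,0,.26]
print(tgt,M.T@(tgt-s["tool_pos"]))
E
```

```text
[[-0.     0.949  0.316]
 [ 0.     0.316 -0.949]
 [-1.     0.    -0.   ]]
[ 0.20557699 -0.61649224  0.24806753]
1 [[ 0.    -0.144  0.99 ]
 [ 0.     0.99   0.144]
 [-1.     0.     0.   ]] [-1.39296171e+00 -3.36672165e-04 -3.10461719e-04]
-1 [[ 0.     0.144 -0.99 ]
 [ 0.    -0.99  -0.144]
 [-1.     0.    -0.   ]] [ 1.74863090e+00 -3.25929832e-04  3.53446159e-04]
[ 0.54136023 -0.0128296   0.26      ] [-0.01172553  0.50948628 -0.46646285]
```

{"api": "move_arm", "payload": {"plan": [[[-0.14,0,0],[-0.01,0.05,-0.045],0],[[-0.28,0,0],[-0.012,0.1,-0.09],0],[[-0.42,0,0],[-0.012,0.15,-0.137],0],[[-0.56,0,0],[-0.012,0.2,-0.183],0],[[-0.7,0,0],[-0.012,0.25,-0.23],0],[[-0.84,0,0],[-0.012,0.3,-0.275],0],[[-0.98,0,0],[-0.012,0.35,-0.32],0],[[-1.12,0,0],[-0.012,0.4,-0.366],0],[[-1.26,0,0],[-0.012,0.45,-0.412],0],[[-1.393,0,0],[-0.012,0.509,-0.466],0],[[-1.393,0,0],[-0.012,0.509,-0.466],0],[[-1.393,0,0],[-0.012,0.509,-0.466],0]]}}

```text
clock: 1.5
tool_pos: [0.4977, -0.0909, 0.2605]
tcp_rot: [-0.45, 1.57, -0.306]
wrist_force: [1.7, -0.7, -0.9]
grip_width: -0.0002
```

```bash
cat > st.py <<'E'
from h import *
P=np.array([.40374,-.05299,0]);a=.14437
ex=np.array([np.cos(a),np.sin(a),0]);ey=np.array([-np.sin(a),np.cos(a),0])
def st():
    s=sense();M=R.from_euler('xyz',s["tcp_rot"]).as_matrix();d=s["tool_pos"]-P
    print("t",s["clock"],"tray xyz mm",(np.array([d@ex,d@ey,d[2]])*1e3).round(1),"tip z",round(d[2]*1e3-17,1),"F tray",np.round([s["wrist_force"]@ex,s["wrist_force"]@ey,s["wrist_force"][2]],1),"w",s["grip_width"])
    print("toolx",M[:,0].round(3),"tooly.ey",round(M[:,1]@ey,4),"q",s["qpos"].round(2))
E
python3 - <<'E'
from st import *
from ov import *
st()
p=[*P[:2],a]
for n in("side","top"): 
    c=camera(n); overlay(c,p,n+"1",*( (180,130,200,150,4) if n=="side" else (230,180,160,150,4)))
c=camera("wrist"); cv2.imwrite("pics/wrist1.png",c["image"][:,:,::-1])
E
```

```text
t 1.5 tray xyz mm [ 87.6 -51.  260.5] tip z 243.5 F tray [ 1.5 -0.9 -0.9] w -0.00018429874718116064
toolx [ 0.001 -0.    -1.   ] tooly.ey 1.0 q [-0.24  0.27  1.91 -0.    0.97 -0.38]
```

View pics/side1.png

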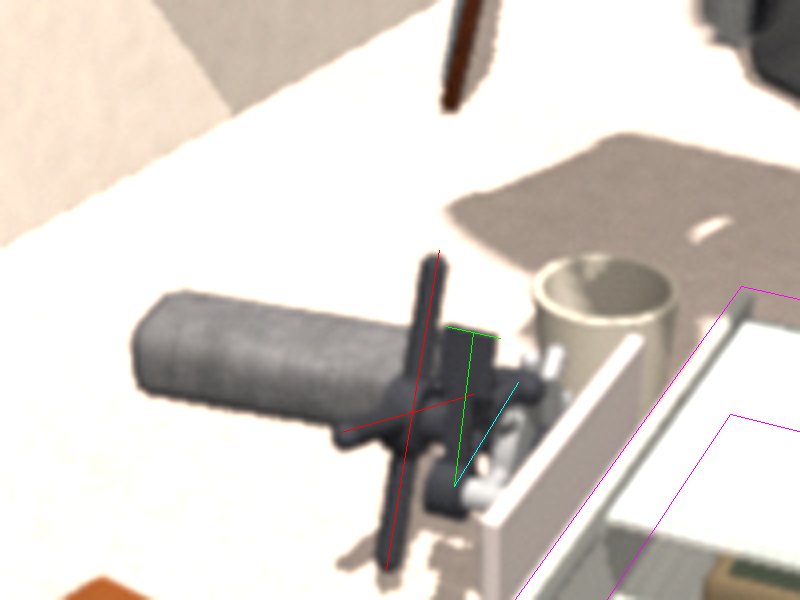

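View pics/wrist1.png

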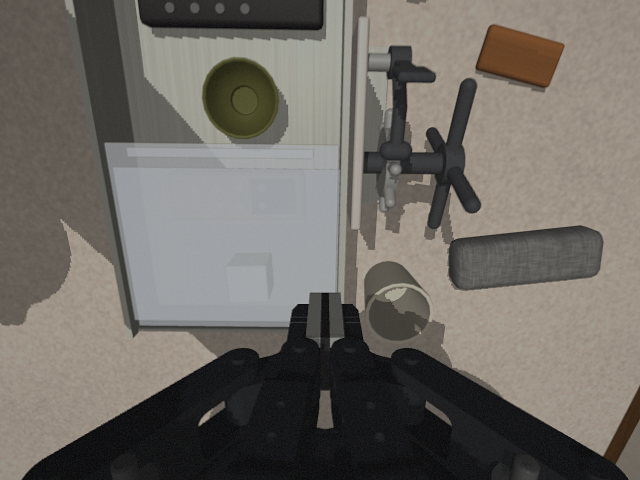

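```bash
python3 - <<'E'
from st import *
from ov import *
c=camera("wrist"); overlay(c,[*P[:2],a],"w1o",330,20,200,220,3)
print(c["eye"],c["attitude"])
E
```

```text
[ 0.48627987 -0.01077769  0.38634823] [2.82227413e+00 1.41734867e-03 1.48684361e-01]
```

View pics/w1o.png

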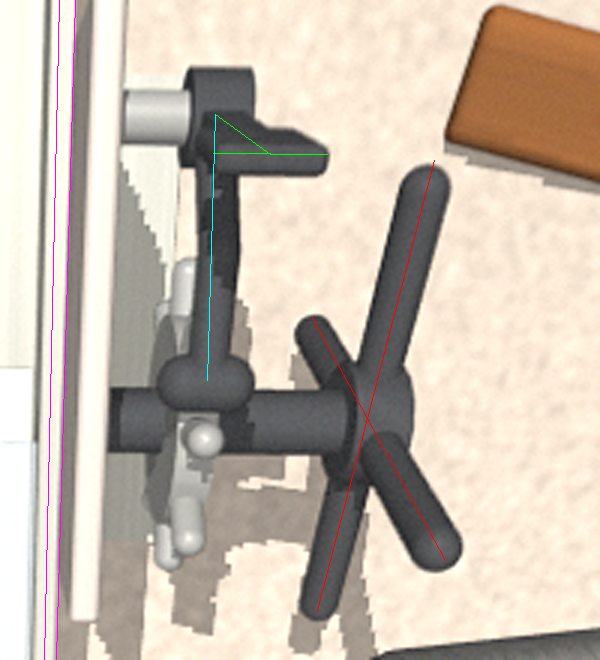

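{"api": "move_arm", "payload": {"plan": [[[0,0,0],[0,0.035,0.025],0],[[0,0,0],[0,0.071,0.054],0],[[0,0,0],[0.0,0.071,0.054],0],[[0,0,0],[0.03,0.071,0.054],0],[[0,0,0],[0.06,0.071,0.054],0],[[0,0,0],[0.06,0.071,0.054],0],[[0,0,0],[0.06,0.071,0.054],0]]}}

```text
clock: 2.4
tool_pos: [0.5398, -0.016, 0.2006]
tcp_rot: [3.023, 1.57, -3.118]
wrist_force: [0.4, -0.1, 0.4]
grip_width: 0.0002
```

```bash
python3 - <<'E'
from st import *
from ov import *
st()
c=camera("side"); overlay(c,[*P[:2],a],"s2o",200,130,200,150,4)
s=sense();M=R.from_euler('xyz',s["tcp_rot"]).as_matrix()
print(proj(c,[s["tool_pos"]+M@np.array(v) for v in[(.017,0,0),(.017,.011,0),(.017,-.011,0),(.017,.011,.0145),(.017,.011,-.0145)]]).round(1))
E
```

```text
t 2.4 tray xyz mm [140.   17.  200.6] tip z 183.6 F tray [ 0.4 -0.1  0.4] w 0.00024731800540415527
toolx [-0.001 -0.    -1.   ] tooly.ey 1.0 q [-0.09  0.39  1.9  -0.    0.86 -0.23]
[[309.7 186.4]
 [306.8 189.5]
 [312.6 183.4]
 [297.9 187.5]
 [315.9 191.4]]
```

View pics/s2o.png

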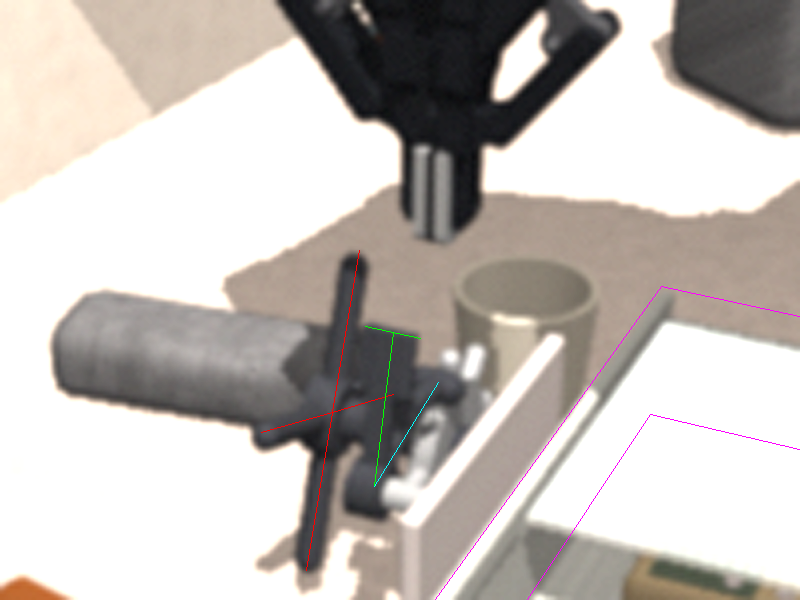

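{"api": "move_arm", "payload": {"plan": [[[0,0,0],[0.02,0.0,0.001],0],[[0,0,0],[0.038,0.0,0.002],0],[[0,0,0],[0.038,0.01,0.002],0],[[0,0,0],[0.038,0.018,0.002],0],[[0,0,0],[0.038,0.022,0.002],0],[[0,0,0],[0.038,0.026,0.002],0],[[0,0,0],[0.038,0.03,0.002],0],[[0,0,0],[0.038,0.034,0.002],0],[[0,0,0],[0.038,0.037,0.002],0],[[0,0,0],[0.038,0.037,0.002],0]]}}

```text
clock: 3.45
tool_pos: [0.5368, 0.0224, 0.1623]
tcp_rot: [2.537, 1.571, 2.681]
wrist_force: [-0.3, -1.2, -0.5]
grip_width: 0.0
```

```bash
python3 - <<'E'
from st import *
from ov import *
st()
c=camera("side"); overlay(c,[*P[:2],a],"s3o",200,130,200,150,4,0,.2)
E
```

```text
t 3.45 tray xyz mm [142.5  55.5 162.3] tip z 145.3 F tray [-0.5 -1.2 -0.5] w 4.7023517687280115e-05
toolx [-0.  0. -1.] tooly.ey 1.0 q [-0.01  0.43  1.94  0.    0.77 -0.16]
```

View pics/s3o.png

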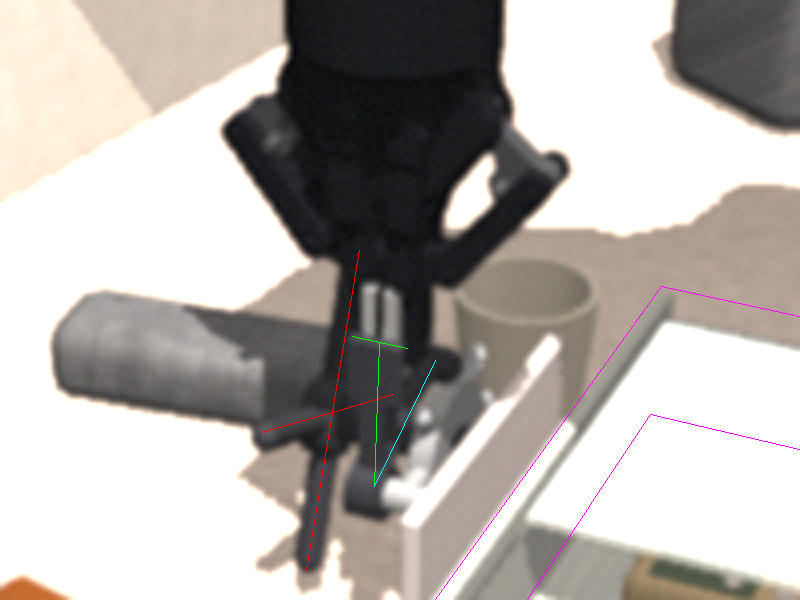

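{"api": "move_arm", "payload": {"plan": [[[0,0,0],[0,0.004,0],0],[[0,0,0],[0,0.008,0],0],[[0,0,0],[0,0.012,0],0],[[0,0,0],[0,0.016,0],0],[[0,0,0],[0,0.019,0],0],[[0,0,0],[0,0.019,0],0],[[0,0,0],[0,0.019,0],0],[[0,0,0],[0,0.019,0],0]]}}

```text
clock: 4.3
tool_pos: [0.5342, 0.0408, 0.1623]
tcp_rot: [0.916, 1.571, 1.06]
wrist_force: [-0.1, -0.4, 0.2]
grip_width: -0.0004
```

```bash
python3 - <<'E'
from st import *
from ov import *
st()
c=camera("side"); overlay(c,[*P[:2],a],"s4o",200,130,200,150,4,0,.6)
c=camera("wrist"); overlay(c,[*P[:2],a],"w4o",220,100,267,200,3,0,.6)
E
```

```text
t 4.3 tray xyz mm [142.6  74.1 162.3] tip z 145.3 F tray [-0.1 -0.4  0.2] w -0.000449179491313538
toolx [ 0.  0. -1.] tooly.ey 1.0 q [ 0.02  0.43  1.94  0.    0.77 -0.12]
```

View pics/s4o.png

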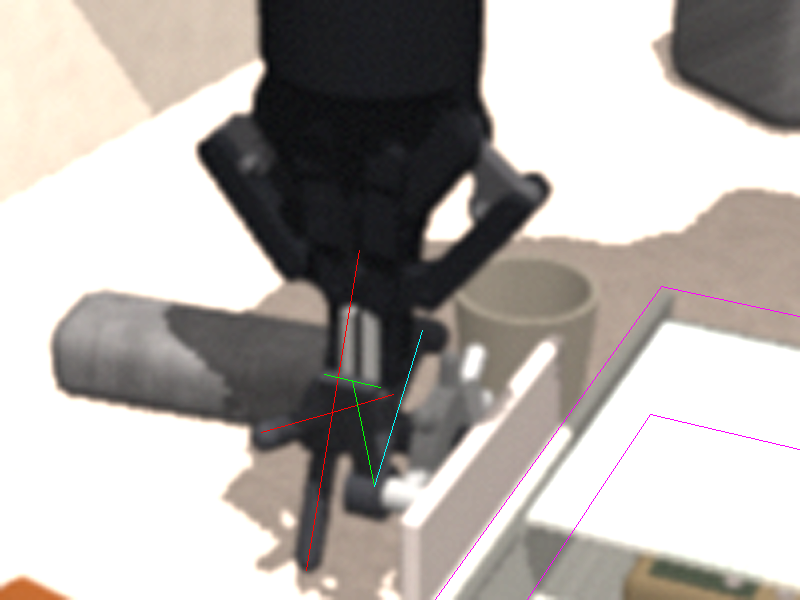

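View pics/w4o.png

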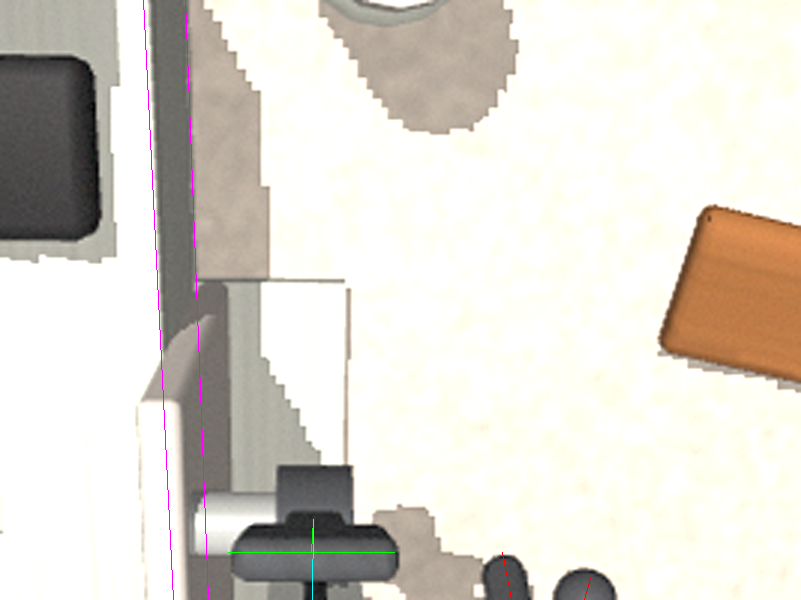

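{"api": "move_arm", "payload": {"plan": [[[0,0,0],[0,-0.012,0],0],[[0,0,0],[-0.03,-0.012,0],0],[[0,0,0],[-0.05,-0.02,0],0],[[0,0,0],[-0.05,-0.06,0.015],0],[[0,0,0],[-0.05,-0.1,0.035],0],[[0,0,0],[-0.05,-0.136,0.0515],0],[[0,0,0],[-0.05,-0.136,0.0515],0],[[0,0,0],[-0.05,-0.136,0.0515],0],[[0,0,0],[-0.02,-0.136,0.0515],0],[[0,0,0],[0.01,-0.136,0.0515],0],[[0,0,0],[0.023,-0.136,0.0515],0],[[0,0,0],[0.023,-0.136,0.0515],0]]}}

```text
clock: 5.6
tool_pos: [0.6032, -0.0857, 0.1377]
tcp_rot: [2.789, 1.567, 2.933]
wrist_force: [0.5, -0.7, -0.4]
grip_width: 0.0001
```

```bash
python3 - <<'E'
from st import *
from ov import *
st()
c=camera("side"); overlay(c,[*P[:2],a],"s5o",200,130,200,150,4,0,.6)
c=camera("wrist"); overlay(c,[*P[:2],a],"w5o",220,100,267,200,3,0,.6)
E
```

```text
t 5.6 tray xyz mm [192.6 -61.  137.7] tip z 120.7 F tray [ 0.4 -0.7 -0.4] w 0.00010092975431253703
toolx [-0.003  0.001 -1.   ] tooly.ey 1.0 q [-0.19  0.55  1.79  0.    0.8  -0.34]
```

View pics/s5o.png

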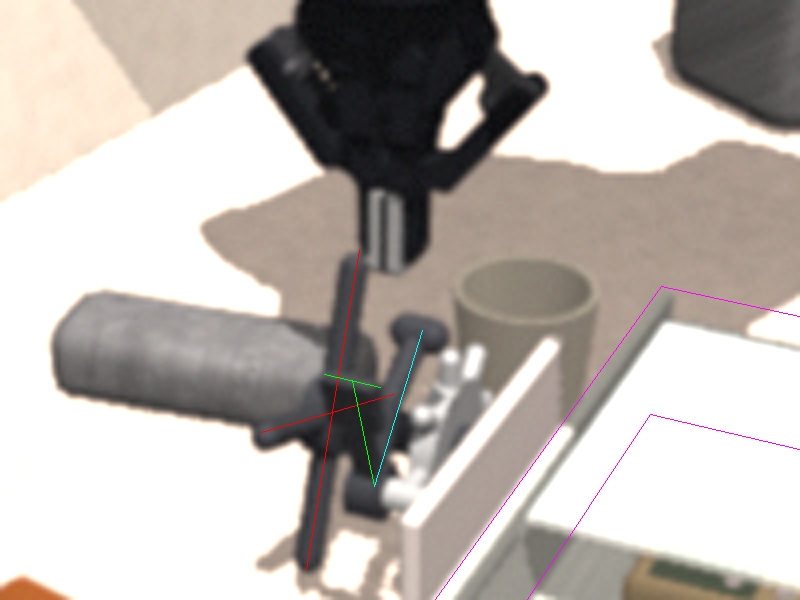

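View pics/w5o.png

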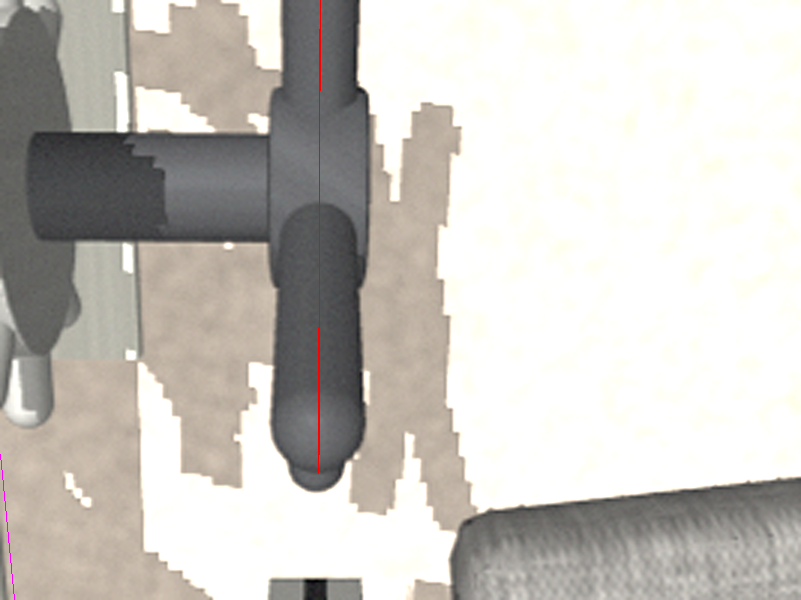

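{"api": "move_arm", "payload": {"plan": [[[0,0,0],[0,0.008,0.001],0],[[0,0,0],[0,0.014,0.001],0],[[0,0,0],[0,0.019,0.001],0],[[0,0,0],[0,0.024,0.001],0],[[0,0,0],[0,0.029,0.001],0],[[0,0,0],[0,0.034,0.001],0],[[0,0,0],[0,0.039,0.001],0],[[0,0,0],[0,0.044,0.001],0],[[0,0,0],[0,0.049,0.001],0],[[0,0,0],[0,0.053,0.001],0],[[0,0,0],[0,0.056,0.001],0],[[0,0,0],[0,0.056,0.001],0]]}}

```text
clock: 6.9
tool_pos: [0.5975, -0.0303, 0.1391]
tcp_rot: [2.338, 1.57, 2.482]
wrist_force: [0.3, -1.1, 1.1]
grip_width: -0.0002
```

```bash
python3 - <<'E'
from st import *
from ov import *
st()
c=camera("side"); overlay(c,[*P[:2],a],"s6o",200,130,200,150,4,.72,.6)
c=camera("wrist"); overlay(c,[*P[:2],a],"w6o",220,100,267,200,3,.72,.6)
E
```

```text
t 6.9 tray xyz mm [195.   -5.4 139.1] tip z 122.1 F tray [ 0.1 -1.2  1.1] w -0.00015987328739339282
toolx [-0.  0. -1.] tooly.ey 1.0 q [-0.1   0.54  1.82  0.    0.79 -0.25]
```

View pics/s6o.png

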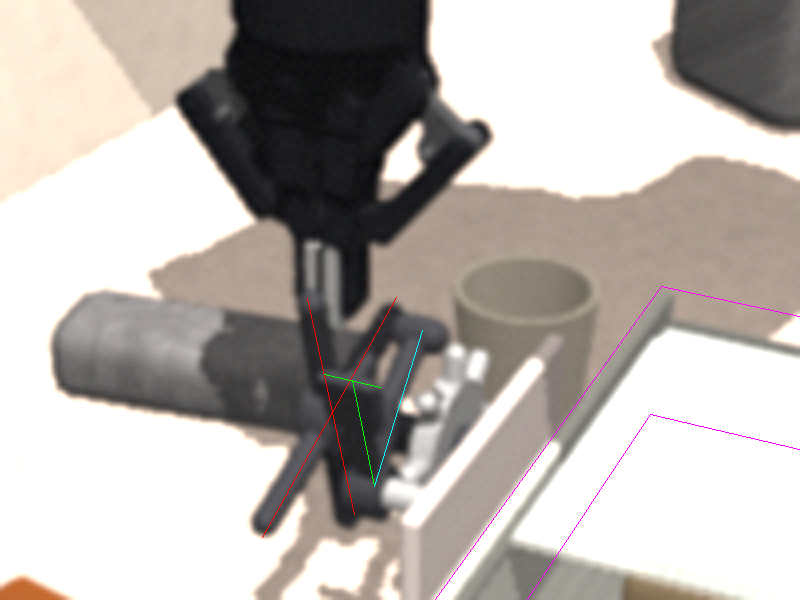

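View pics/w6o.png

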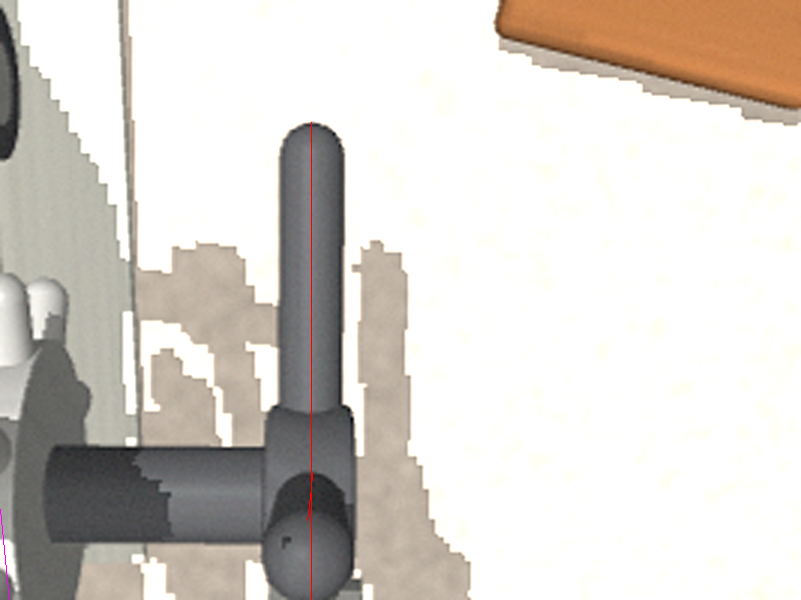

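{"api": "move_arm", "payload": {"plan": [[[0,0,0],[0,0.003,0],0],[[0,0,0],[0,0.005,0],0],[[0,0,0],[0,0.005,0],0],[[0,0,0],[0,0.005,0],0],[[0,0,0],[0,0.005,0],0]]}}

```text
clock: 7.5
tool_pos: [0.5969, -0.0258, 0.1393]
tcp_rot: [1.973, 1.571, 2.117]
wrist_force: [-0.3, -1.1, 0.0]
grip_width: 0.0003
```

```bash
python3 - <<'E'
from st import *
st()
E
```

```text
t 7.5 tray xyz mm [195.   -0.9 139.3] tip z 122.3 F tray [-0.4 -1.   0. ] w 0.00030709459587880555
toolx [-0.  0. -1.] tooly.ey 1.0 q [-0.09  0.54  1.82  0.    0.79 -0.24]
```

{"api": "move_arm", "payload": {"plan": [[[0,0,0],[0,-0.012,0],0],[[0,0,0],[-0.03,-0.015,0],0],[[0,0,0],[-0.06,-0.03,0],0],[[0,0,0],[-0.1,-0.06,-0.02],0],[[0,0,0],[-0.12,-0.09,-0.04],0],[[0,0,0],[-0.12,-0.09,-0.05],0],[[0,0,0],[-0.12,-0.09,-0.05],0],[[0,0,0],[-0.12,-0.09,-0.05],0]]}}

```text
clock: 8.3
tool_pos: [0.5602, -0.122, 0.2587]
tcp_rot: [2.342, 1.57, 2.486]
wrist_force: [-0.5, 0.4, 0.1]
grip_width: -0.0006
```

```bash
python3 - <<'E'
from st import *
from ov import *
st()
c=camera("side"); overlay(c,[*P[:2],a],"s7o",200,130,200,150,4,.785,.6)
c=camera("wrist"); overlay(c,[*P[:2],a],"w7o",250,40,267,200,3,.785,.6)
E
```

```text
t 8.3 tray xyz mm [144.9 -90.7 258.7] tip z 241.7 F tray [-0.4  0.5  0.1] w -0.0005537575890052673
toolx [-0.001  0.    -1.   ] tooly.ey 1.0 q [-0.27  0.36  1.76  0.    1.02 -0.41]
```

View pics/s7o.png

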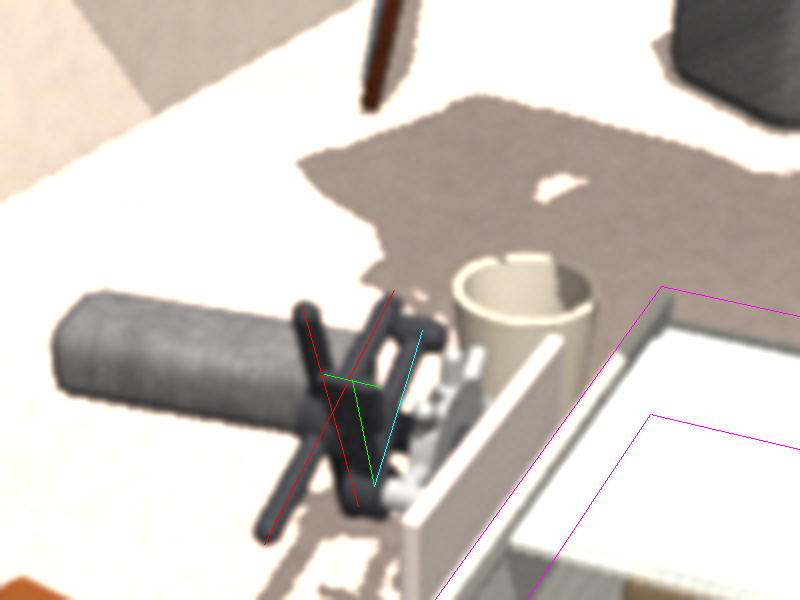

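View pics/w7o.png

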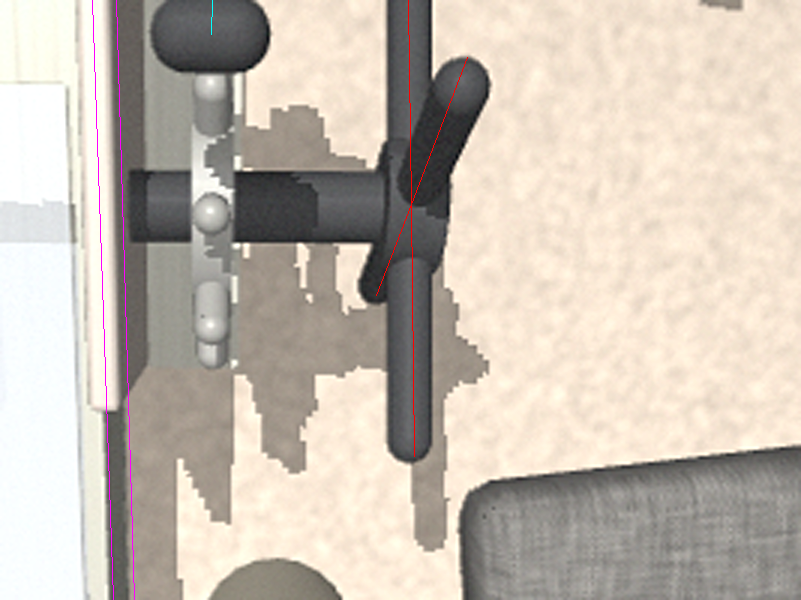

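{"api": "move_arm", "payload": {"plan": [[[0,0,0],[0,0.045,0],0],[[0,0,0],[0,0.09,-0.002],0],[[0,0,0],[0,0.135,-0.003],0],[[0,0,0],[0,0.18,-0.003],0],[[0,0,0],[0,0.216,-0.003],0],[[0,0,0],[0,0.216,-0.003],0],[[0,0,0],[0,0.216,-0.003],0],[[0,0,0],[0.04,0.216,-0.003],0],[[0,0,0],[0.08,0.216,-0.003],0],[[0,0,0],[0.097,0.216,-0.003],0],[[0,0,0],[0.097,0.216,-0.003],0],[[0,0,0],[0.097,0.216,-0.003],0]]}}

```text
clock: 9.6
tool_pos: [0.5268, 0.0907, 0.1624]
tcp_rot: [-3.035, 1.57, -2.892]
wrist_force: [0.0, -0.2, 0.4]
grip_width: -0.0003
```

```bash
python3 - <<'E'
from st import *
from ov import *
st()
c=camera("side"); overlay(c,[*P[:2],a],"s8o",200,130,200,150,4,.785,.6)
E
```

```text
t 9.6 tray xyz mm [142.4 124.5 162.4] tip z 145.4 F tray [ 0.  -0.2  0.4] w -0.0002676644279684833
toolx [-0. -0. -1.] tooly.ey 1.0 q [ 0.11  0.43  1.95 -0.    0.77 -0.03]
```

View pics/s8o.png

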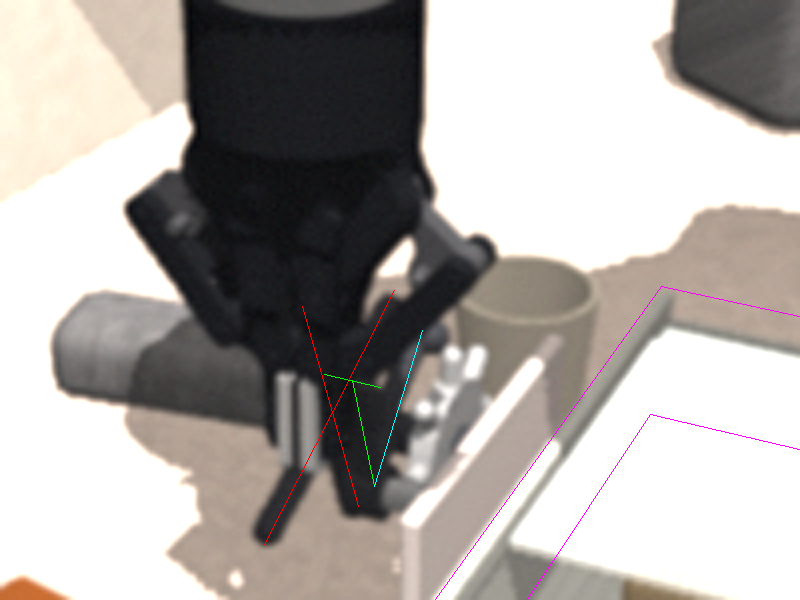

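{"api": "move_arm", "payload": {"plan": [[[0,0,0],[0,-0.008,0],0],[[0,0,0],[0,-0.013,0],0],[[0,0,0],[0,-0.017,0],0],[[0,0,0],[0,-0.021,0],0],[[0,0,0],[0,-0.025,0],0],[[0,0,0],[0,-0.029,0],0],[[0,0,0],[0,-0.033,0],0],[[0,0,0],[0,-0.037,0],0],[[0,0,0],[0,-0.041,0],0],[[0,0,0],[0,-0.043,0],0],[[0,0,0],[0,-0.045,0],0],[[0,0,0],[0,-0.045,0],0]]}}

```text
clock: 10.85
tool_pos: [0.5328, 0.0465, 0.1622]
tcp_rot: [-2.812, 1.571, -2.668]
wrist_force: [-0.0, -0.3, 0.3]
grip_width: 0.0001
```

{"api": "move_arm", "payload": {"plan": [[[0,0,0],[0,-0.001,0],0],[[0,0,0],[0,-0.002,0],0],[[0,0,0],[0,-0.002,0],0]]}}

```text
clock: 11.15
tool_pos: [0.5331, 0.0447, 0.1622]
tcp_rot: [-3.003, 1.571, -2.859]
wrist_force: [-0.0, 0.6, -0.5]
grip_width: 0.0002
```

```bash
python3 - <<'E'
from st import *
st()
E
```

```text
t 11.15 tray xyz mm [142.1  78.1 162.2] tip z 145.2 F tray [ 0.1  0.6 -0.5] w 0.0001650485864810201
toolx [-0. -0. -1.] tooly.ey 1.0 q [ 0.03  0.43  1.94 -0.    0.77 -0.12]
```

{"api": "move_arm", "payload": {"plan": [[[0,0,0],[0,-0.001,0],0],[[0,0,0],[0,-0.002,0],0],[[0,0,0],[0,-0.002,0],0]]}}

```text
clock: 11.45
tool_pos: [0.5334, 0.0427, 0.1623]
tcp_rot: [-0.791, 1.571, -0.647]
wrist_force: [0.2, 0.1, -0.3]
grip_width: 0.0004
```

{"api": "move_arm", "payload": {"plan": [[[0,0,0],[0,-0.001,0],0],[[0,0,0],[0,-0.001,0],0]]}}

```text
clock: 11.65
tool_pos: [0.5336, 0.0417, 0.1623]
tcp_rot: [-0.327, 1.571, -0.183]
wrist_force: [-0.1, 0.1, -0.2]
grip_width: 0.0
```

```bash
python3 - <<'E'
from st import *
from ov import *
st()
c=camera("wrist"); overlay(c,[*P[:2],a],"w9o",220,100,267,200,3,.785,.0)
E
```

```text
t 11.65 tray xyz mm [142.1  75.  162.3] tip z 145.3 F tray [-0.1  0.1 -0.2] w 3.788945319535094e-05
toolx [ 0. -0. -1.] tooly.ey 1.0 q [ 0.02  0.43  1.94 -0.    0.77 -0.12]
```

View pics/w9o.png

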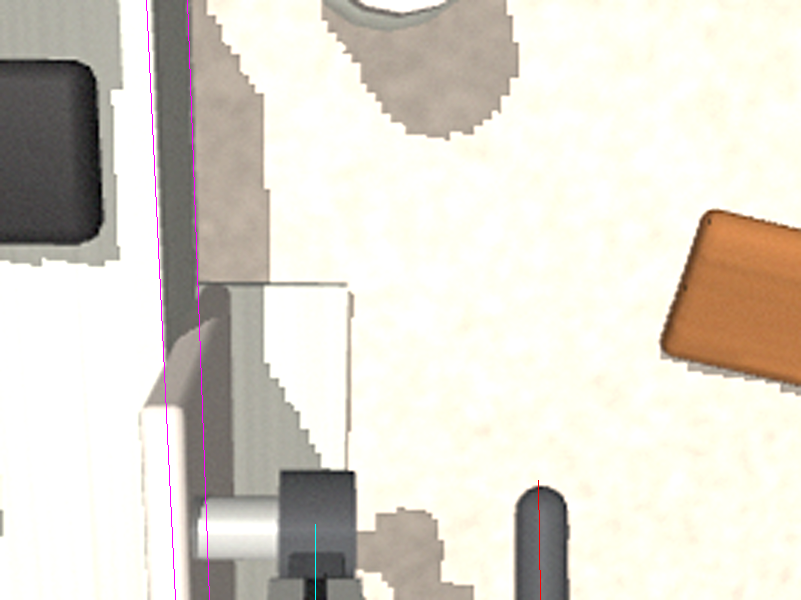

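{"api": "move_arm", "payload": {"plan": [[[0,0,0],[0,-0.001,0],0],[[0,0,0],[0,-0.001,0],0]]}}

```text
clock: 11.9
tool_pos: [0.5336, 0.0409, 0.1623]
tcp_rot: [1.694, 1.571, 1.838]
wrist_force: [-0.3, 2.7, -0.6]
grip_width: -0.0003
```

{"api": "move_arm", "payload": {"plan": [[[0,0,0],[0,-0.001,0],0],[[0,0,0],[0,-0.001,0],0]]}}

```text
clock: 12.1
tool_pos: [0.5337, 0.0405, 0.1622]
tcp_rot: [1.662, 1.57, 1.805]
wrist_force: [-1.7, 10.2, 0.4]
grip_width: -0.0002
```

```bash
python3 - <<'E'
from st import *
from ov import *
for i in range(3): st(); c=camera("side")
overlay(c,[*P[:2],a],"s9o",200,130,200,150,4,.785,.0)
E
```

```text
t 12.1 tray xyz mm [142.   73.9 162.2] tip z 145.2 F tray [-0.2 10.3  0.4] w -0.00018493675567806745
toolx [-0.     0.001 -1.   ] tooly.ey 1.0 q [ 0.02  0.43  1.94  0.    0.77 -0.13]
t 12.15 tray xyz mm [142.1  73.9 162.2] tip z 145.2 F tray [ 0.5  9.8 -0.4] w 5.353819091305341e-05
toolx [-0.     0.001 -1.   ] tooly.ey 1.0 q [ 0.02  0.43  1.94  0.    0.77 -0.13]
t 12.2 tray xyz mm [142.   73.9 162.2] tip z 145.2 F tray [ 0.9 10.8 -0.3] w 0.0002285164854203701
toolx [-0.     0.001 -1.   ] tooly.ey 1.0 q [ 0.02  0.43  1.94  0.    0.77 -0.13]
```

View pics/s9o.png

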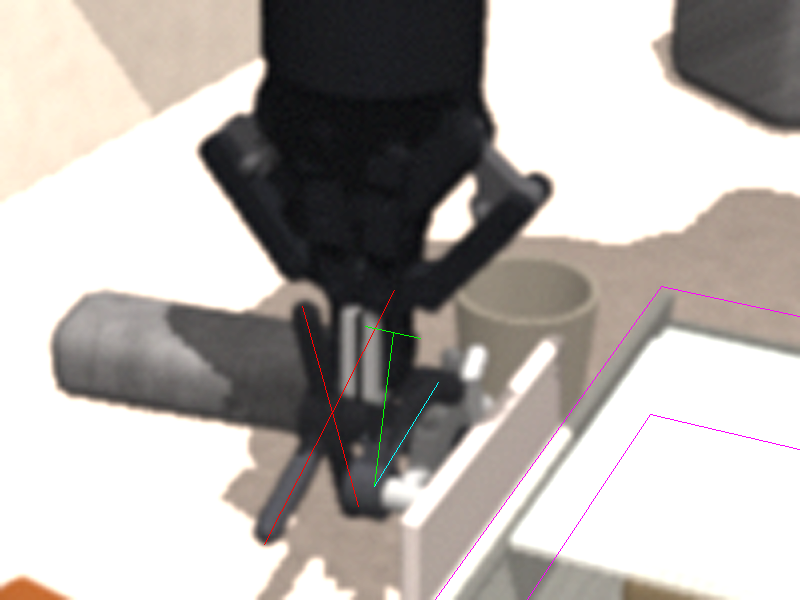

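{"api": "move_arm", "payload": {"plan": [[[0,0,0],[0,0.01,0],0],[[0,0,0],[0,0.03,0],0],[[0,0,0],[-0.03,0.04,0],0],[[0,0,0],[-0.07,0.03,0],0],[[0,0,0],[-0.1,-0.01,0],0],[[0,0,0],[-0.11,-0.055,0],0],[[0,0,0],[-0.11,-0.1,0],0],[[0,0,0],[-0.11,-0.14,0],0],[[0,0,0],[-0.11,-0.16,0],0],[[0,0,0],[-0.11,-0.16,0],0],[[0,0,0],[-0.11,-0.16,0],0]]}}

```text
clock: 13.35
tool_pos: [0.5566, -0.1184, 0.2721]
tcp_rot: [2.692, 1.57, 2.835]
wrist_force: [-1.0, -0.1, 0.3]
grip_width: 0.0
```

```bash
python3 - <<'E'
from st import *
from ov import *
st()
p=[*P[:2],a]
c=camera("side"); overlay(c,p,"s10",200,130,200,150,4,.785,0)
c=camera("wrist"); overlay(c,p,"w10",250,0,200,200,3,.785,0)
c=camera("top"); overlay(c,p,"t10",200,130,260,195,3,.785,0)
E
```

```text
t 13.35 tray xyz mm [141.9 -86.7 272.1] tip z 255.1 F tray [-1.  -0.   0.3] w 3.5491585505892254e-05
toolx [-0.  0. -1.] tooly.ey 1.0 q [-0.26  0.34  1.76  0.    1.04 -0.41]
```

View pics/s10.png

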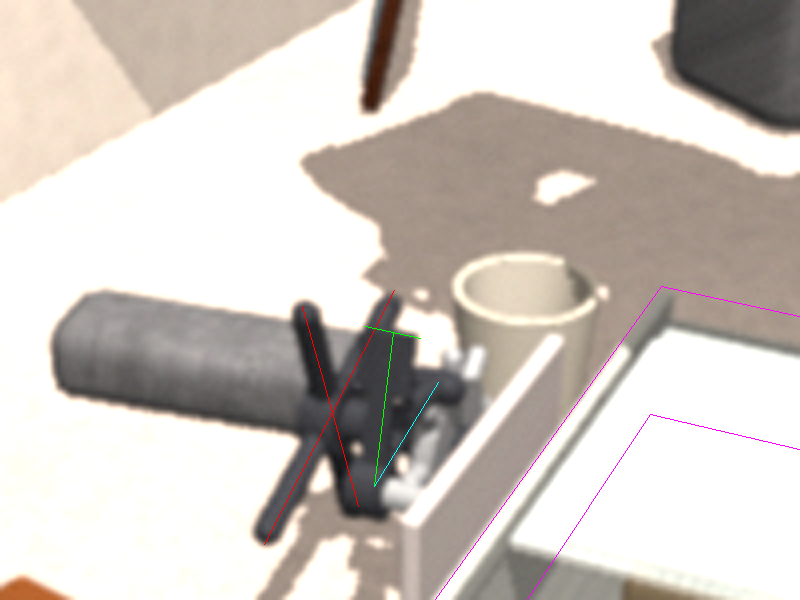

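View pics/w10.png

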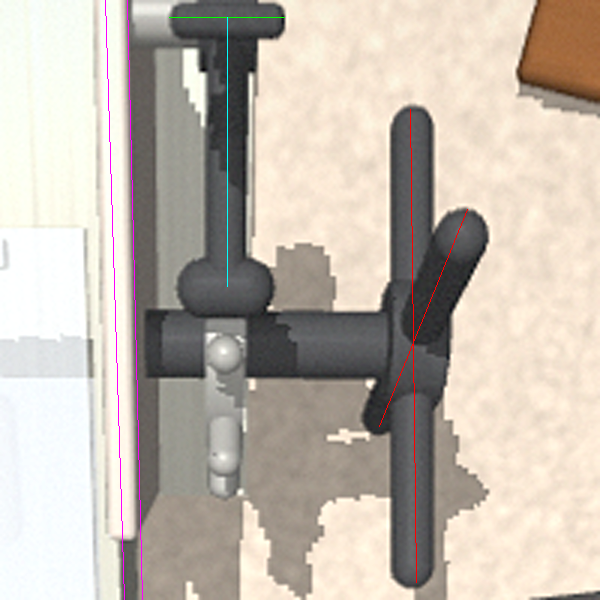

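View pics/t10.png

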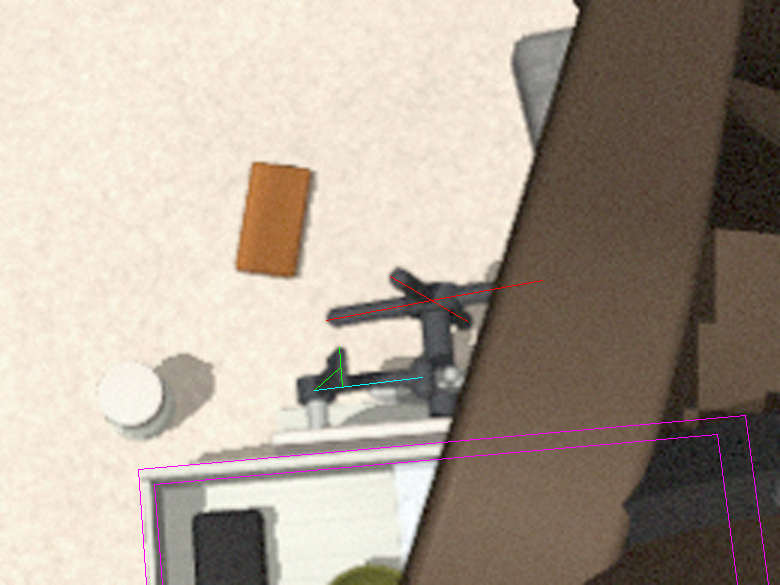

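```bash
python3 -c "
from station import job_done; print(job_done())"
```

```text
the job is handed in; nothing more can be done
None
```

I lifted the pawl by its tab, pushed the wheel back one notch by the upright spoke, and pushed the pawl down again. I then backed the arm clear and handed the job in at about 13.5 s.

- **Pawl up:** the camera overlay put it at about 0.6 rad, and it stayed up on its own while I turned the wheel.
- **Wheel:** the spokes line up with the overlay drawn at 0.785 rad in both the side and wrist views.
- **Pawl down:** it met a firm stop at about 10 N. Tab and nose line up with the overlay drawn at 0 rad.
- **Cover:** I didn't measure its travel; I'm relying on its gearing to the wheel. The gripper stayed well above it throughout.
- **Bystanders:** I saw no sign of anything in or around the tray having moved, but I didn't measure them, and the arm hid some of them in the last top view.
- **Calibration:** my fit of the tray's position was off by up to about 3 pixels on one spoke end. The tab's stop came 1.7 mm later than I had predicted. No check after the pawl was down failed.

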